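# Stack the slide spinner's toothed plates with opposed tabs

### The arm

A 6-joint arm with a two-finger parallel gripper is mounted at the origin on the work surface. World frame = base frame: x ahead of the robot, y to its left, z up, the work surface at z = 0. Lengths are in mm, angles in rad, forces in N, time in s.
With the tool pointing down it reaches from about 350 to 850 mm from the base axis. Payload 8.1 kg.
Tool frame: the origin (TCP) lies on the mounting face of the last link; the fingertips stand 173 mm ahead of it and the grasp point (between the pads) lies 155 mm ahead of it; x points along the fingers, y is the direction in which the jaws open and shut, and the axes are right-handed (so a half turn about x gives the same grasp; the last joint's range is limited). The gripper opens to 85 mm and grips with 20 to 120 N. Pads are 22 mm wide; open, the fingers measure 114 mm over their backs; the gripper's body (76 mm by 85 mm) begins 54 mm behind the grasp point. The pads swing forward as they close: fully open they stand 13 mm farther back than shut.
Start: joints at [-1.308, 0.13, 1.488, -0, 1.523, -0.085], TCP at [204.519, -564.074, 404.692] pointing down, gripper open.
Joint ranges: [-2.96, 2.96], [-0.89, 2.26], [0.02, 2.5], [-1.34, 4.48], [0, 2.73], [-2.66, 2.66]. Speed limits (rad/s): [2.39, 2.39, 2.79, 3.14, 3.14, 3.14].

### API

Orientations are given as a unit quaternion [w, x, y, z].
In Python, from workcell import telemetry, camera, finish_job gives the robot as it stands.
- The arm moves only by the shell command python3 -m inch 'ROWS' [FORCE]. ROWS is JSON, a list of rows, each an object of numbers: "x", "y", "z": the shift along the world's x, y, z in cm; "ax", "ay", "az": the turn, a rotation vector about the world's x, y, z in degrees; "jaw": the closure, from -1 (fully open) to 1 (shut). A call has 1 to 8 rows; each row shifts and turns the pose as measured when the row begins; what a row does not reach is not made up. A row lasts 1/10 s, in which the tool goes at most 50 mm and 8.59 degrees, less where a joint would pass 70% of its speed; a pose out of reach is approached as far as the arm can. A call is refused whole if a number of a shift passes 5 or a number of a turn 8.59, either way. A call with a gripper value outside its range is refused whole. The fingers move at their own pace and stop on an object; FORCE is the grip in N (left out, the last holds). Time passes only in rows, so rows that do not move let the fingers close. It gives the time, the measured TCP pose, the force and the opening at its end, in the units of the state.
- telemetry.state(): the state, without advancing time (a new reading comes with each control period).
- camera(name): name is "scene" or "top" or "wrist"; returns a dict with "pixels" (400x640x3 uint8, red, green, blue), "depth" (400x640 float32, mm along the optical axis (not along the pixel's ray), 0 where there is no reading), "vertical_fov" (degrees; the focal length in pixels is half the picture's height over the tangent of half this angle, whatever the lens; pixels are square), "cx", "cy" (the principal point, pixels), "R" (3x3) and "t" (3): a world point X has camera coordinates R X + t. Camera axes: x right, y down, z forward; pixel columns grow to the right and rows downward; lengths in mm; the calibration is good to about 2 mm. A picture is of the moment at which its call begins.
- finish_job(): hands the job in, once; it reports no verdict.
The state is a dict: "t": time; "q": joint angles; "qd": joint speeds; "tau": joint torques, N m; "position": TCP position; "tool_rot": TCP orientation; "wrist_force": force on the tool from outside, world axes, zero at the start; "moment": the same for the moment, N m; "gripper_width": finger opening in mm.
Only numpy, scipy, OpenCV 4.12 (cv2) and the standard library are available. Lean on these libraries where they do the work, as an engineer would, in place of code of your own. Each camera call takes 0.05 s, during which the arm holds its last target. There are 200 camera calls.

### The job

One blue plate is already on the slide spinner's splined hub. Fit the white plate on top of it with its tab pointing the opposite way, then the loose blue plate on top of that with its tab over the first blue one's, each slid fully home on the splines and let go. Feel for the teeth with light pressure (35 N is already forcing them), lower the plates rather than letting them drop, and leave everything else on the bench where it is.

Things in the scene. Friction and masses are not known exactly. Their poses are not given: they have to be found in the camera images.
- spinner: Bench slide spinner, fixed: white round base 140 mm across, 24 mm high, origin under its centre (green dot at its -x edge), on the axis of an upright steel hub. A first blue plate, shaped like the loose ones, is fitted for good, underside 30 mm up. Its tab points along spinner +x only roughly: hub and fitted plate start up to 0.5 rad to either side. This angle is not reported; feel it, or see it from the tab.
- key_tops (a point): Point on the hub axis level with the flat key tops, 90 mm above the bench. The hub is a plus-shaped spline of four keys 7.6 mm wide, 30 mm tip to tip, one pair in line with the fitted tab, one across it. Play in a plate's slots 1.4 mm a side (about 0.09 rad). A plate at a wrong angle stops with its underside here: press lightly, feel for the angle where it drops in.
- hub_nose (a point): Tip of the hub's round nose, on the hub axis, 102 mm above the bench: a 6 mm high cone on a pilot 14 mm in diameter that starts at the key tops and centres a plate. A plate fits the hub in four positions a quarter turn apart. The hub turns stiffly (0.15 N m, to 0.6 rad either side) and sits on a rubber mount: it gives up to 4 mm, sideways at 1.5 N/mm, down at 4 N/mm.
- white_seat (a point): Point on the hub axis at the top of the fitted plate's collar, 52 mm above the bench: here the white plate's underside comes to rest.
- blue_seat (a point): Point on the hub axis 74 mm above the bench: here the loose blue plate's underside comes to rest, on the white plate's collar.
- white_plate: White toothed metal plate lying collar up, 120 to 200 g: flat ring 84 mm across, 6 mm thick, with one flat tab 26 mm wide reaching 74 mm from the centre along its +x axis (orange stripe at its end). A plus-shaped bore, arms along plate x and y, runs right through: slots 10.4 mm wide, 32.4 mm tip to tip; the corners between them are the inner teeth. Origin: centre of the underside.
- blue_plate: Loose blue toothed metal plate lying collar up, 120 to 200 g: flat ring 84 mm across, 6 mm thick, with one flat tab 26 mm wide reaching 74 mm from the centre along its +x axis (orange stripe at its end). A plus-shaped bore, arms along plate x and y, runs right through: slots 10.4 mm wide, 32.4 mm tip to tip; the corners between them are the inner teeth. Origin: centre of the underside.
- white_collar (a point): Centre of the top of the white plate's square collar, 22 mm above its underside. The collar is 40 x 40 mm, sides parallel to the plate's x and y, rising 16 mm above the ring, with the plus-shaped bore through it: grip two opposite sides, either pair.
- blue_collar (a point): Centre of the top of the loose blue plate's square collar, 22 mm above its underside. The collar is 40 x 40 mm, sides parallel to the plate's x and y, rising 16 mm above the ring, with the plus-shaped bore through it: grip two opposite sides, either pair.
- white_plate_tab (a point): Top of the white plate's tab near its end, 70 mm from the plate's centre along the plate's +x, 6 mm above its underside.
- blue_plate_tab (a point): The same point on the loose blue plate's tab.
- spacer_ring: Bystander: dark steel ring, 64 mm across, 10 mm high, smooth round bore 40 mm. Origin under its centre.
- lock_knob: Bystander: black knob, 40 mm across, 28 mm high. Origin under its centre.
- reagent_bottle: Bystander: amber bottle, 70 mm across, 140 mm high. Origin under its centre.
- stain_jar: Bystander: glass jar with blue lid, 70 mm across, 90 mm high. Origin under its centre.
- screwdriver: Bystander: orange-handled screwdriver lying on the bench, along its x axis.
- dish_stack: Bystander: stack of glass dishes, 90 mm across, 30 mm high. Origin under its centre.
Mind the look-alikes: they are no part of the job. Of the things like the blue_plate, leave any that is purple or red; of the rest the larger one is meant.

How it is judged (in metres and radians):
On the way, in this order (a step that is already met when the one before it is completed fails the run):
1. the white plate is fully home on the fitted plate, its tab opposite to the fitted tab (z of white_plate in the frame of spinner between 0.049 and 0.0545 m and horizontal distance between white_plate and spinner below 0.004 m and angle between white_plate's own z axis and vertical below 0.07 rad and x of white_plate_tab in the frame of spinner below -0.045 m), for 0.2 s.
2. the blue plate is fully home on the white one, its tab the same way as the fitted tab (all of step 1 and z of blue_plate in the frame of spinner between 0.071 and 0.0765 m and horizontal distance between blue_plate and spinner below 0.004 m and angle between blue_plate's own z axis and vertical below 0.07 rad and x of blue_plate_tab in the frame of spinner above 0.045 m), for 0.2 s.
At the end, for the whole second after the job is handed in: White underside 52 mm and blue underside 74 mm above the bench (-3/+2.5 mm), both within 4 mm of the hub axis, level within 0.07 rad, at rest, released; white tab end 45 mm or more to the spinner's -x side (opposite the fitted tab), blue tab end 45 mm or more to its +x side (all of step 2 and linear speed of each of white_plate, blue_plate below 0.02 m/s); the robot touches nothing.
It fails at once if a plate is forced against the hub, the spinner or the other plate with more than 35 N (contact force between any of white_plate, blue_plate and spinner above 35 N or contact force between blue_plate and white_plate above 35 N).
It fails at once if a plate drops down the hub (faster than 0.3 m/s) instead of being lowered ((horizontal distance between white_plate and spinner below 0.008 m and z of white_plate in the frame of spinner below 0.1 m and linear speed of white_plate above 0.3 m/s) or (horizontal distance between blue_plate and spinner below 0.008 m and z of blue_plate in the frame of spinner below 0.1 m and linear speed of blue_plate above 0.3 m/s)).
It fails at once if another thing on the bench is moved by more than 3 cm (distance of any of spacer_ring, lock_knob, reagent_bottle, stain_jar, screwdriver, dish_stack from where it was at the start of the episode above 0.03 m).
It also fails if it takes over 67 s, if anything falls off the work surface, if the arm or the gripper's body presses on something with over 40 N, if the wrist force passes 120 N, or if a joint passes its speed limit or range.

## Working session

There is one attempt and no reset: what is moved stays moved. The work goes in short steps, Python scripts to look and compute and a shell command to move; the robot and the scene stay as the last step left them, time stands still between calls to the robot, and variables do not carry over. Pictures are saved under pics/ and viewed, about 8 in all and at most 12, crops included, and the job is handed in when it is done.

```bash
ls; mkdir -p pics
python3 - <<'E'
from workcell import telemetry, camera
import cv2,numpy as np,pickle
s=telemetry.state();print(s)
for n in("top","scene"):
    c=camera(n);pickle.dump(c,open(f"pics/{n}.pkl","wb"))
    print(n,c["vertical_fov"],c["cx"],c["cy"],np.round(c["R"],3).tolist(),c["t"])
    cv2.imwrite(f"pics/{n}0.png",c["pixels"][...,::-1])
E
```

```text
pics
{'t': 0.0, 'q': array([-1.30837245e+00,  1.31150525e-01,  1.48928245e+00,  1.59209755e-05,
        1.52301034e+00, -8.53527323e-02]), 'qd': array([ 0.00134738, -0.00153859, -0.00100951, -0.00128127, -0.00052977,
       -0.0008801 ]), 'tau': array([-2.75831462e-04, -5.69391882e+01, -5.00556064e+01, -2.69573111e-04,
        1.43136547e-02, -2.51803527e-05]), 'position': array([ 204.4747552 , -563.83499354,  403.64875809]), 'tool_rot': array([-0.12168632, -0.69639074, -0.12299081,  0.69649525]), 'wrist_force': array([-0.21651088,  1.358586  , -0.22211079]), 'moment': array([-0.0204063 ,  0.01908119, -0.00778088]), 'gripper_width': 85.3447282009426}
top 56.96963182745135 321.12314254782655 204.668567072492 [[-0.015, -1.0, 0.021], [-0.998, 0.013, -0.068], [0.068, -0.022, -0.997]] [-45.62017296 579.23673127 998.55480793]
scene 54.16768293771466 324.53681142336404 200.05197685197797 [[0.646, 0.763, -0.015], [0.412, -0.366, -0.834], [-0.642, 0.533, -0.551]] [-329.93180398 -170.18595265 1457.44805019]
```

View pics/top0.png

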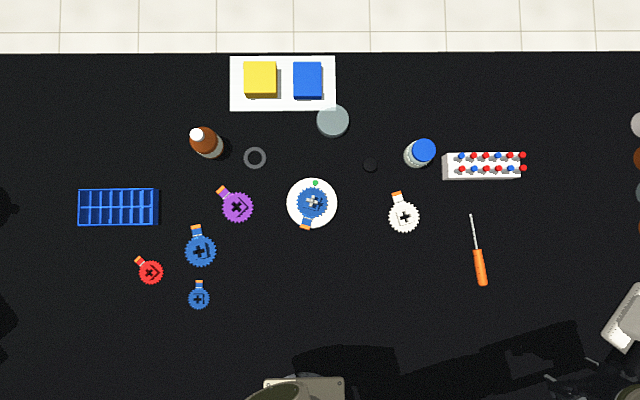

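View pics/scene0.png

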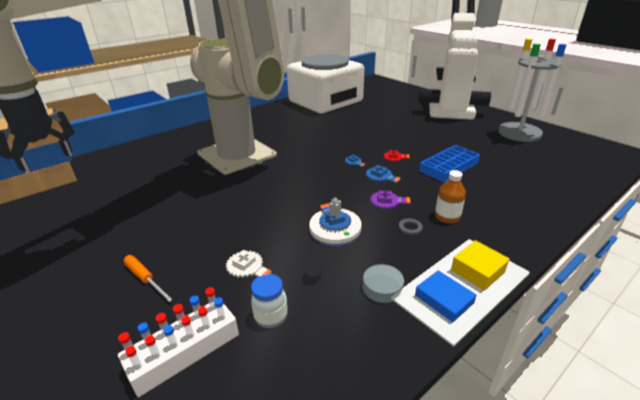

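The top view shows the spinner at (311,202) with its green dot up at (315,183) and its fitted tab down at (306,225). The white plate is at (404,215), the larger blue one at (200,250), and both of their tabs point up, which is world +x.

```bash
cat > h.py <<'E'
import numpy as np,cv2
from workcell import telemetry,camera
from scipy.spatial.transform import Rotation as Ro
def foc(c): return c["pixels"].shape[0]/2/np.tan(np.radians(c["vertical_fov"]/2))
def ray(c,uv,z):
    uv=np.atleast_2d(uv).astype(float);R=np.array(c["R"]);t=np.array(c["t"]);f=foc(c)
    d=np.c_[(uv[:,0]-c["cx"])/f,(uv[:,1]-c["cy"])/f,np.ones(len(uv))]@R
    o=-R.T@t
    return o+d*((z-o[2])/d[:,2])[:,None]
def cloud(c):
    R=np.array(c["R"]);t=np.array(c["t"]);f=foc(c);v,u=np.mgrid[:400,:640];D=c["depth"]
    P=np.stack([(u-c["cx"])/f*D,(v-c["cy"])/f*D,D],-1)
    return (P-t)@R
def pix(c,X):
    p=np.atleast_2d(X)@np.array(c["R"]).T+np.array(c["t"]);return p[:,:2]/p[:,2:]*foc(c)+[c["cx"],c["cy"]]
def hsv(c): return cv2.cvtColor(c["pixels"],cv2.COLOR_RGB2HSV)
def tool():
    s=telemetry.state();w,x,y,z=s["tool_rot"];M=Ro.from_quat([x,y,z,w]).as_matrix()
    return s,M
E
python3 - <<'E'
from h import *
import pickle
c=pickle.load(open("pics/top.pkl","rb"));H=hsv(c);P=cloud(c)
v,u=np.mgrid[:400,:640]
print("bench z",np.median(P[230:300,320:440,2]))
for n,(cu,cv) in dict(white=(404,215),blue=(200,250),spin=(311,202)).items():
    near=np.hypot(u-cu,v-cv)<34
    o=near&(H[...,0]>7)&(H[...,0]<22)&(H[...,1]>130)&(H[...,2]>120)
    if n=="white": ring=near&(H[...,1]<60)&(H[...,2]>120)
    else: ring=near&(H[...,0]>98)&(H[...,0]<120)&(H[...,1]>110)&(H[...,2]>60)
    zt=6 if n!="spin" else 36
    op=ray(c,np.c_[u[o],v[o]],zt).mean(0)
    (x,y),r=cv2.minEnclosingCircle(np.c_[u[ring],v[ring]].astype(np.float32))
    col=ring&(P[...,2]>zt+9)
    q=ray(c,np.c_[u[col],v[col]],zt+16)[:,:2].astype(np.float32)
    print(n,"orange",o.sum(),op.round(1),"ring",ring.sum(),ray(c,np.c_[u[ring],v[ring]],zt).mean(0).round(1),"collar",col.sum(),q.mean(0) if len(q) else 0,cv2.minAreaRect(q) if len(q) else 0)
    m=q.mean(0); print(" yaw",np.degrees(np.arctan2(op[1]-m[1],op[0]-m[0])), "len",np.hypot(*(op[:2]-m)))
w=np.hypot(u-311,v-202)<34
b=w&(H[...,1]<60)&(H[...,2]>150)
h=cv2.convexHull(np.c_[u[b],v[b]].astype(np.int32));print("base",ray(c,[cv2.fitEllipse(h)[0]],24))
g=w&(H[...,0]>45)&(H[...,0]<80)&(H[...,1]>90);print("green",ray(c,np.c_[u[g],v[g]],24).mean(0))
hub=w&(P[...,2]>84);print("hub",hub.sum(),np.median(P[hub],0))
E
```

```text
bench z 0.4729823662620095
white orange 36 [ 609.9 -265.5    6. ] ring 783 [ 547.9 -283.7    6. ] collar 158 [ 543.0883  -286.35574] ((558.2572021484375, -288.0924072265625), (67.9148941040039, 54.395015716552734), 15.582367897033691)
 yaw 17.31795258482998 len 69.94193231435779
blue orange 59 [481.7 292.6   6. ] ring 803 [459.6 282.8   6. ] collar 169 [457.69855 280.4026 ] ((464.20751953125, 276.0043640136719), (51.27939987182617, 90.85675811767578), 62.355403900146484)
 yaw 26.923925416830187 len 26.969642325575013
spin orange 42 [518.4  -7.7  36. ] ring 674 [579.3 -26.4  36. ] collar 142 [583.97125 -28.7219 ] ((584.8742065429688, -24.949703216552734), (46.248477935791016, 43.13084411621094), 73.24503326416016)
 yaw 162.20153423671337 len 68.88744090356175
base [[585.13670347 -27.01573872  24.        ]]
green [640.41054427 -37.37990612  24.        ]
hub 86 [582.54317165 -31.60212775  94.82114469]
```

```bash
python3 -m inch '[{"x":4,"y":3.3,"jaw":-0.2},{"x":4.2,"y":3.4},{"x":4.2,"y":3.4},{"x":4.2,"y":3.4},{"x":4.2,"y":3.4},{"x":4.2,"y":3.4},{"x":4.2,"y":3.4},{"x":4.2,"y":3.4}]' 40
python3 - <<'E'
from h import *
c=camera("wrist");s,M=tool();R=np.array(c["R"]);o=-R.T@np.array(c["t"])
print(s["position"],s["gripper_width"],s["wrist_force"],M.round(3).tolist())
print("cam in tool",M.T@(o-s["position"]),"axis in tool",(M.T@R.T).round(3).tolist(),foc(c),"white px",pix(c,[[543,-286,22],[610,-265,6]]))
cv2.imwrite("pics/w1.png",c["pixels"][...,::-1])
E
```

```text
[ 204.47401913 -563.90668039  403.88487566] 85.66156184977007 [ 0.41047893 -0.30611433  0.0154995 ] [[-0.0, 0.341, -0.94], [0.001, -0.94, -0.341], [-1.0, -0.001, -0.0]]
cam in tool [ 30.30257144  -0.60093756 -78.19463637] axis in tool [[0.001, -0.304, 0.953], [1.0, -0.0, -0.001], [0.001, 0.953, 0.304]] 320.97364242234545 white px [[ 124.82004297 -384.11932698]
 [ 123.86538592 -500.78835393]]validation failed for argument at $[0]...
```

View pics/w1.png

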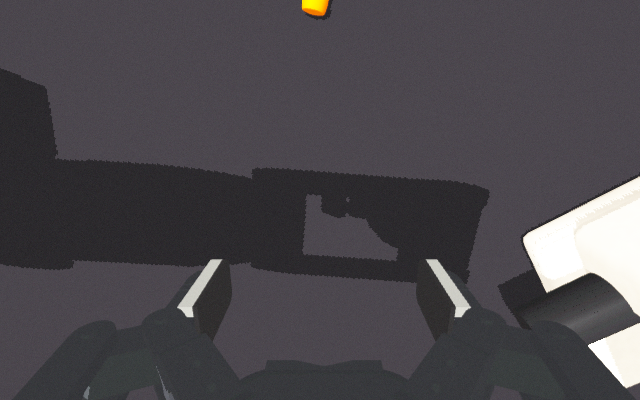

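The call was refused and the arm did not move. The picture shows only the fingers, at the bottom near (220,270) and (430,270), and the screwdriver tip at (315,5). I'll retry with every key filled in.

```bash
python3 -m inch '[{"x":4,"y":3.3,"z":0,"ax":0,"ay":0,"az":0,"jaw":-0.2}]' 40; python3 -m inch '[{"x":4.2,"y":3.4,"jaw":-0.2}]'; python3 -m inch '[{"x":4,"y":3}]'
```

```text
t: 0.25
position: [239.9, -534.2, 403.3]
tool_rot: [-0.12, -0.696, -0.121, 0.698]
wrist_force: [1.3, -0.0, -0.1]
gripper_width: 73.0validation failed for argument at $[0]...
validation failed for argument at $[0]...
```

```bash
python3 -m inch '[{"x":4,"y":3,"z":-1,"ax":0,"ay":0,"az":0,"jaw":-0.2},{"x":4,"y":3.2,"z":-1,"ax":0,"ay":0,"az":0,"jaw":-0.2},{"x":4,"y":3.2,"z":-1,"ax":0,"ay":0,"az":0,"jaw":-0.2},{"x":4,"y":3.2,"z":-1,"ax":0,"ay":0,"az":0,"jaw":-0.2},{"x":4,"y":3.2,"z":-1,"ax":0,"ay":0,"az":0,"jaw":-0.2},{"x":4,"y":3.2,"z":-1,"ax":0,"ay":0,"az":0,"jaw":-0.2},{"x":4,"y":3.2,"z":-1,"ax":0,"ay":0,"az":0,"jaw":-0.2},{"x":4,"y":3.2,"z":-1,"ax":0,"ay":0,"az":0,"jaw":-0.2}]'
python3 - <<'E'
from h import *
import pickle
c=camera("wrist");s,M=tool();pickle.dump((c,s),open("pics/w2.pkl","wb"))
print(s["position"],s["gripper_width"],np.degrees(np.arctan2(M[1,1],M[0,1])),pix(c,[[543,-286,22],[610,-265,6]]))
cv2.imwrite("pics/w2.png",c["pixels"][...,::-1])
E
```

```text
t: 1.05
position: [547.9, -286.2, 325.4]
tool_rot: [-0.118, -0.696, -0.118, 0.698]
wrist_force: [-0.4, -1.6, 0.2]
gripper_width: 51.1
[ 551.85904421 -280.77192389  323.25401585] 51.18359372771106 -70.55241918650944 [[322.472745   195.24261247]
 [324.97214366 112.63820438]]
```

View pics/w2.png

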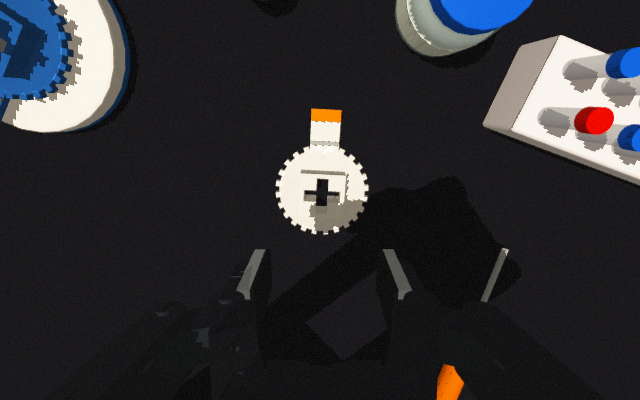

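The wrist view shows the white plate's ring around (322,190), its bore at (322,192) and its orange stripe at (326,115). The jaws are almost in line with it.

```bash
cat >> h.py <<'E'
def plate(c,cu,cv,zb,blue=False,rad=60):
    H=hsv(c);v,u=np.mgrid[:400,:640];near=np.hypot(u-cu,v-cv)<rad*2
    o=(near&(H[...,0]>5)&(H[...,0]<22)&(H[...,1]>150)&(H[...,2]>120)).astype(np.uint8)
    n,l,st,ce=cv2.connectedComponentsWithStats(o)
    k=[i for i in range(1,n) if st[i,4]>40]
    k=min(k,key=lambda i:np.hypot(*(ce[i]-[cu,cv])))
    op=ray(c,ce[k],zb+6)[0]
    m=((H[...,0]>98)&(H[...,0]<120)&(H[...,1]>90)&(H[...,2]>40)) if blue else ((H[...,1]<70)&(H[...,2]>75))
    m&=np.hypot(u-cu,v-cv)<rad
    cnt=max(cv2.findContours(m.astype(np.uint8),cv2.RETR_EXTERNAL,cv2.CHAIN_APPROX_NONE)[0],key=len)[:,0]
    q=ray(c,cnt,zb+6)[:,:2]
    from scipy.optimize import least_squares
    p=q.mean(0)
    for _ in range(4):   # trim tab points, robust circle
        s=q[np.abs(np.hypot(*(q-p).T)-41)<(12 if _==0 else 5)]
        p=least_squares(lambda x:np.hypot(*(s-x[:2]).T)-x[2],[*p,41],loss="soft_l1").x[:2]
    r=np.hypot(*(s-p).T).mean()
    d=op[:2]-p
    return p,np.degrees(np.arctan2(d[1],d[0])),np.hypot(*d),r,len(s)
E
python3 - <<'E'
from h import *
import pickle
c,s=pickle.load(open("pics/w2.pkl","rb"))
print(plate(c,322,190,0))
H=hsv(c);v,u=np.mgrid[:400,:640]
d=(H[...,2]<45)&(abs(u-322)<24)&(abs(v-192)<18);n,l,st,ce=cv2.connectedComponentsWithStats(d.astype(np.uint8));k=1+st[1:,4].argmax();print(st[k],ray(c,ce[k],22), ray(c,[[322,181],[322,203],[304,194],[341,194]],22))
c=camera("top");print("top",plate(c,404,215,0,rad=24))
E
```

```text
(array([ 542.45579348, -285.14105419]), np.float64(15.981747026322694), np.float64(68.67764315142573), np.float64(42.09429194936426), 323)
[305 180  33  26 325] [[ 544.95828228 -284.25949443   22.        ]] [[ 555.18356947 -281.33636784   22.        ]
 [ 536.00257972 -287.97844179   22.        ]
 [ 538.6968117  -270.13541326   22.        ]
 [ 549.49624405 -301.15416851   22.        ]]Traceback (most recent call last):
  File "<stdin>", line 7, in <module>
  File "h.py", line 25, in plate
    k=min(k,key=lambda i:np.hypot(*(ce[i]-[cu,cv])))
ValueError: min() iterable argument is empty
```

```bash
python3 -m inch '[{"x":-0.9,"y":-0.4,"z":-3,"ax":0,"ay":0,"az":-3.4,"jaw":-0.2},{"x":0,"y":0,"z":-4,"ax":0,"ay":0,"az":0,"jaw":-0.2},{"x":0,"y":0,"z":-4,"ax":0,"ay":0,"az":0,"jaw":-0.2},{"x":0,"y":0,"z":-1.5,"ax":0,"ay":0,"az":0,"jaw":-0.2},{"x":0,"y":0,"z":0,"ax":0,"ay":0,"az":0,"jaw":-0.2}]'
python3 - <<'E'
from h import *
c=camera("wrist");s,M=tool()
print(s["position"],s["gripper_width"],s["wrist_force"],np.degrees(np.arctan2(M[1,1],M[0,1])),M[:,0])
c=np.array(c["pixels"]);cv2.imwrite("pics/w3.png",c[150:,:,::-1])
E
```

```text
t: 1.65
position: [541.2, -285.5, 195.9]
tool_rot: [-0.1, -0.699, -0.101, 0.701]
wrist_force: [-0.7, -0.5, 0.2]
gripper_width: 51.0
[ 541.40469675 -285.67968647  196.98239582] 50.764271924126795 [-1.3290666   0.20667467  0.14987055] -73.72254255043408 [-1.01495365e-03  5.69825228e-04 -9.99999323e-01]
```

View pics/w3.png

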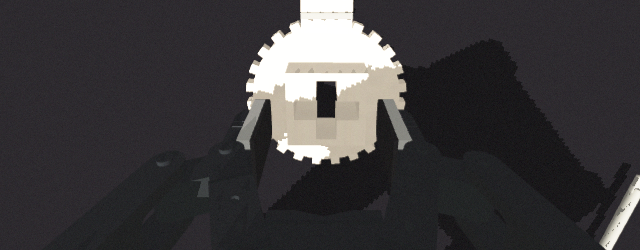

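The fingers straddle the collar symmetrically, with the bore at (326,248) in the full frame. I'll go down in small steps.

```bash
python3 -m inch '[{"x":0.1,"y":0,"z":-1,"ax":0,"ay":0,"az":0,"jaw":-0.2},{"x":0,"y":0,"z":-0.3,"ax":0,"ay":0,"az":0,"jaw":-0.2},{"x":0,"y":0,"z":0,"ax":0,"ay":0,"az":0,"jaw":-0.2}]'; python3 -m inch '[{"x":0,"y":0,"z":-0.4,"ax":0,"ay":0,"az":0,"jaw":-0.2},{"x":0,"y":0,"z":0,"ax":0,"ay":0,"az":0,"jaw":-0.2}]'
```

```text
t: 2.0
position: [544.5, -287.6, 188.6]
tool_rot: [0.101, 0.702, 0.098, -0.698]
wrist_force: [0.5, 0.2, 0.3]
gripper_width: 51.7
t: 2.2
position: [545.4, -288.1, 186.4]
tool_rot: [0.102, 0.703, 0.098, -0.697]
wrist_force: [-0.4, 0.3, 0.3]
gripper_width: 51.1
```

```bash
cat > st.py <<'E'
from h import *
s,M=tool();a=M[:,0];k=np.cross(a,[0,0,-1])
print("p",s["position"].round(1),"F",s["wrist_force"].round(1),"Mo",s["moment"].round(2),"w",round(s["gripper_width"],1),"jaw",round(np.degrees(np.arctan2(M[1,1],M[0,1])),1),"untilt ax,ay deg",np.degrees(k[:2]).round(2),"q6",np.degrees(s["q"][5]).round(0))
E
python3 st.py; python3 -m inch '[{"x":-0.2,"y":0.2,"z":-0.4,"ax":0,"ay":0,"az":0,"jaw":-0.2},{"x":0,"y":0,"z":0,"ax":0,"ay":0,"az":0,"jaw":-0.2}]' >/dev/null; python3 st.py
```

```text
p [ 545.4 -288.1  186.4] F [-0.4  0.3  0.3] Mo [ 0.01  0.04 -0.04] w 51.1 jaw -73.8 untilt ax,ay deg [0.31 0.48] q6 41.0
p [ 543.6 -286.2  182.9] F [-0.   0.1 -0.3] Mo [-0.01 -0.04  0.02] w 51.3 jaw -73.8 untilt ax,ay deg [0.36 0.54] q6 41.0
```

```bash
python3 -m inch '[{"x":0,"y":0.05,"z":-0.3,"ax":0.35,"ay":0.5,"az":0,"jaw":-0.2},{"x":0,"y":0,"z":0,"ax":0,"ay":0,"az":0,"jaw":-0.2}]' >/dev/null; python3 st.py;  python3 -m inch '[{"x":0,"y":0,"z":-0.2,"ax":0,"ay":0,"az":0,"jaw":0.1},{"x":0,"y":0,"z":0,"ax":0,"ay":0,"az":0,"jaw":1},{"x":0,"y":0,"z":0,"ax":0,"ay":0,"az":0,"jaw":1},{"x":0,"y":0,"z":0,"ax":0,"ay":0,"az":0,"jaw":1}]' 60 >/dev/null; python3 st.py
```

```text
p [ 543.5 -285.5  179.8] F [-0.3  0.3 -0.5] Mo [ 0.01 -0.01  0.01] w 51.4 jaw -73.7 untilt ax,ay deg [-0.02  0.  ] q6 41.0
p [ 543.9 -285.8  178.5] F [-0.1 -0.1  2.3] Mo [ 0.12  0.12 -0.  ] w 38.6 jaw -73.7 untilt ax,ay deg [0.01 0.05] q6 41.0
```

```bash
python3 -m inch '[{"x":0,"y":0,"z":3,"ax":0,"ay":0,"az":0,"jaw":1},{"x":0,"y":0,"z":5,"ax":0,"ay":0,"az":0,"jaw":1},{"x":0,"y":2,"z":5,"ax":0,"ay":0,"az":-6,"jaw":1},{"x":0,"y":5,"z":2,"ax":0,"ay":0,"az":-8,"jaw":1},{"x":-1,"y":4,"z":0,"ax":0,"ay":0,"az":-8,"jaw":1},{"x":-1,"y":3,"z":0,"ax":0,"ay":0,"az":-8,"jaw":1},{"x":0,"y":0,"z":0,"ax":0,"ay":0,"az":-4,"jaw":1},{"x":0,"y":0,"z":0,"ax":0,"ay":0,"az":0,"jaw":1}]' >/dev/null; python3 st.py
python3 - <<'E'
from h import *
import pickle
c=camera("wrist");s,M=tool();pickle.dump((c,s),open("pics/w4.pkl","wb"))
print(pix(c,[[584,-28,36],[584,-28,96]]))
cv2.imwrite("pics/w4.png",c["pixels"][...,::-1])
E
```

```text
p [ 520.1 -143.2  328.3] F [ 0.6 -0.  -1.1] Mo [-0.   -0.01 -0.04] w 38.3 jaw -109.2 untilt ax,ay deg [-0.48  0.24] q6 88.0
[[172.34060586 168.27325452]
 [130.44203656 187.16990063]]
```

View pics/w4.png

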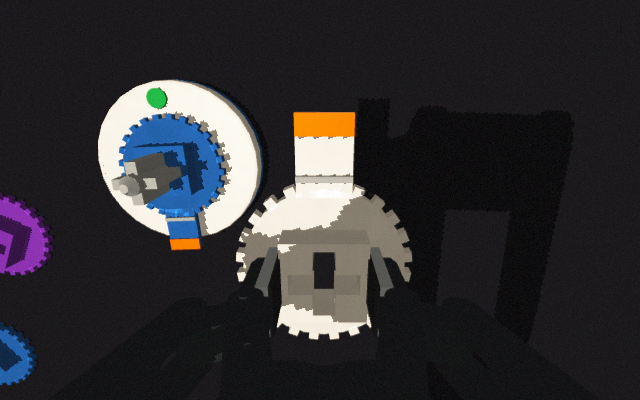

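The whole spinner is in view: ring centre near (174,164), fitted orange stripe at (185,243), green dot at (157,97) and nose at (122,186). The white plate sits level in the jaws.

Run:
```python
from h import *
import pickle
c,s=pickle.load(open("pics/w4.pkl","rb"));H=hsv(c);v,u=np.mgrid[:400,:640]
print("fitted",plate(c,174,164,30,True,70))
P=cloud(c)
w=(np.hypot(u-180,v-158)<90)&(u<264)
b=w&(H[...,1]<70)&(H[...,2]>110)&(abs(P[...,2]-24)<8)
h=cv2.convexHull(np.c_[u[b],v[b]].astype(np.int32))[:,0]
q=ray(c,h,24)[:,:2].astype(np.float32);print("base",cv2.minEnclosingCircle(q),cv2.fitEllipse(q))
g=w&(H[...,0]>45)&(H[...,0]<80)&(H[...,1]>90);print("green",ray(c,np.c_[u[g],v[g]],24).mean(0))
n=P[(np.hypot(u-125,v-186)<14)];print("nose pts z",n[n[:,2]>88].mean(0),n[:,2].max(),"tip ray",ray(c,[[118,187]],102),"kt",ray(c,[[127,186]],96))
print("held bore/collar top", ray(c,[[324,271]],328.3-178.5+22), "stripe", ray(c,[[324,124]],328.3-178.5+6))
```

```text
fitted (array([584.34610169, -28.04005082]), np.float64(161.76555196146288), np.float64(69.42030176680113), np.float64(42.23127833999511), 358)
base ((585.216064453125, -29.196062088012695), 70.29145050048828) ((585.2450561523438, -29.084957122802734), (137.3094024658203, 140.38864135742188), 1.0363799333572388)
green [640.03119887 -37.17511235  24.        ]
nose pts z [586.39146274 -29.03956921  99.80487869] 298.26238125574514 tip ray [[586.99966802 -24.66728741 102.        ]] kt [[585.44457114 -26.25422279  96.        ]]
held bore/collar top [[ 525.30954942 -142.71736584  171.8       ]] stripe [[ 584.40190132 -163.17270439  155.8       ]]
```

```bash
python3 -m inch '[{"x":2,"y":4,"z":0,"ax":-0.5,"ay":0.25,"az":1,"jaw":1},{"x":2.5,"y":4,"z":0,"ax":0,"ay":0,"az":0,"jaw":1},{"x":2,"y":3.2,"z":-1,"ax":0,"ay":0,"az":0,"jaw":1},{"x":0,"y":0,"z":-0.7,"ax":0,"ay":0,"az":0,"jaw":1},{"x":0,"y":0,"z":0,"ax":0,"ay":0,"az":0,"jaw":1}]' >/dev/null; python3 st.py
python3 - <<'E'
from h import *
c=camera("scene");p=pix(c,[[585,-29,100]])[0].astype(int);i=c["pixels"][p[1]-60:p[1]+60,p[0]-80:p[0]+80,::-1]
cv2.imwrite("pics/s5.png",cv2.resize(i,None,fx=4,fy=4,interpolation=cv2.INTER_CUBIC))
E
```

```text
p [587.4 -31.6 308.8] F [ 0.8  0.1 -1.7] Mo [-0.    0.02 -0.01] w 38.5 jaw -107.7 untilt ax,ay deg [ 0.07 -0.14] q6 100.0
```

View pics/s5.png

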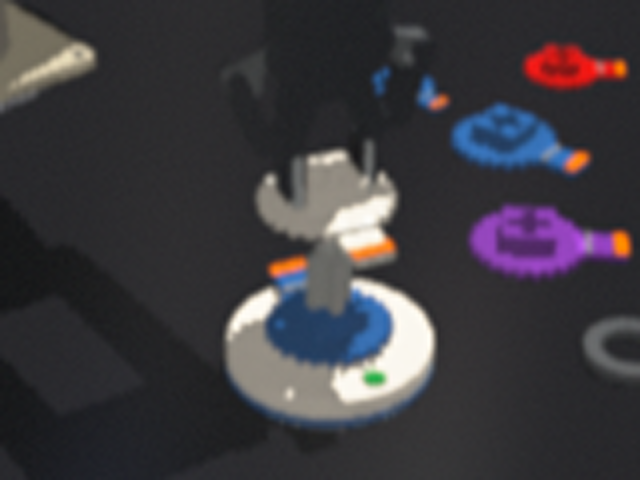

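The scene view shows the white plate held level above the hub, with its tab opposite the fitted tab. I'll lower it now.

```bash
python3 -m inch '[{"x":-0.2,"y":0.2,"z":-1,"ax":0,"ay":-0.1,"az":-0.3,"jaw":1},{"x":0,"y":0,"z":-1,"ax":0,"ay":0,"az":0,"jaw":1},{"x":0,"y":0,"z":-0.4,"ax":0,"ay":0,"az":0,"jaw":1},{"x":0,"y":0,"z":0,"ax":0,"ay":0,"az":0,"jaw":1}]' >/dev/null; python3 st.py;python3 -m inch '[{"x":0,"y":0,"z":-0.3,"ax":0,"ay":0,"az":0,"jaw":1},{"x":0,"y":0,"z":0,"ax":0,"ay":0,"az":0,"jaw":1}]' >/dev/null; python3 st.py
```

```text
p [584.2 -33.3 283.1] F [-0.7  0.4 -0.9] Mo [ 0.01 -0.06 -0.01] w 38.6 jaw -108.3 untilt ax,ay deg [ 0.08 -0.06] q6 100.0
p [584.  -34.1 279.9] F [ 0.2  0.3 -1.3] Mo [ 0.01 -0.03 -0.01] w 38.7 jaw -108.3 untilt ax,ay deg [ 0.08 -0.06] q6 100.0
```

```bash
python3 -m inch '[{"x":0.15,"y":0.45,"z":0,"ax":0,"ay":0,"az":0,"jaw":1},{"x":0,"y":0,"z":0,"ax":0,"ay":0,"az":0,"jaw":1}]' >/dev/null; python3 st.py;python3 -m inch '[{"x":0,"y":0.05,"z":-0.3,"ax":0,"ay":0,"az":0,"jaw":1},{"x":0,"y":0,"z":0,"ax":0,"ay":0,"az":0,"jaw":1}]' >/dev/null; python3 st.py
```

```text
p [585.8 -29.4 280.5] F [ 0.1  0.3 -1.2] Mo [-0.05 -0.02 -0.04] w 38.5 jaw -108.3 untilt ax,ay deg [ 0.08 -0.01] q6 100.0
p [586.1 -28.5 277.8] F [ 0.7  0.1 -1.5] Mo [-0.01  0.03  0.01] w 38.4 jaw -108.3 untilt ax,ay deg [0.09 0.05] q6 101.0
```

```bash
python3 -m inch '[{"x":0,"y":-0.05,"z":-0.3,"ax":0,"ay":0,"az":0,"jaw":1},{"x":0,"y":0,"z":0,"ax":0,"ay":0,"az":0,"jaw":1}]' >/dev/null; python3 st.py;python3 -m inch '[{"x":0,"y":0,"z":-0.3,"ax":0,"ay":0,"az":0,"jaw":1},{"x":0,"y":0,"z":0,"ax":0,"ay":0,"az":0,"jaw":1}]' >/dev/null; python3 st.py
```

```text
p [586.1 -28.9 274.6] F [-0.3 -0.2 -1.1] Mo [-0.01  0.03 -0.06] w 38.2 jaw -108.3 untilt ax,ay deg [0.1  0.06] q6 100.0
p [586.1 -29.  271.3] F [ 0.1 -0.1 -1.6] Mo [0.02 0.04 0.01] w 38.7 jaw -108.3 untilt ax,ay deg [0.1  0.06] q6 100.0
```

```bash
python3 -m inch '[{"x":0,"y":0,"z":-0.25,"ax":0,"ay":0,"az":0,"jaw":1},{"x":0,"y":0,"z":0,"ax":0,"ay":0,"az":0,"jaw":1}]' >/dev/null; python3 st.py;python3 -m inch '[{"x":0,"y":0,"z":-0.2,"ax":0,"ay":0,"az":0,"jaw":1},{"x":0,"y":0,"z":0,"ax":0,"ay":0,"az":0,"jaw":1}]' >/dev/null; python3 st.py
```

```text
p [586.1 -29.  268.4] F [-0.1  0.5 -1.2] Mo [ 0.01 -0.02  0.02] w 38.4 jaw -108.3 untilt ax,ay deg [0.09 0.05] q6 100.0
p [586.  -29.1 266.3] F [ 0.3  0.2 -0.8] Mo [-0.03  0.01 -0.03] w 38.8 jaw -108.3 untilt ax,ay deg [0.1  0.05] q6 100.0
```

```bash
python3 -m inch '[{"x":0,"y":0,"z":-0.3,"ax":0,"ay":0,"az":0,"jaw":1},{"x":0,"y":0,"z":0,"ax":0,"ay":0,"az":0,"jaw":1}]' >/dev/null; python3 st.py;python3 -m inch '[{"x":0,"y":0,"z":-0.4,"ax":0,"ay":0,"az":0,"jaw":1},{"x":0,"y":0,"z":-0.4,"ax":0,"ay":0,"az":0,"jaw":1},{"x":0,"y":0,"z":0,"ax":0,"ay":0,"az":0,"jaw":1}]' >/dev/null; python3 st.py
```

```text
p [586.  -29.1 263. ] F [-0.   0.9 -1.6] Mo [-0.02  0.02 -0.04] w 38.7 jaw -108.3 untilt ax,ay deg [0.1  0.05] q6 100.0
p [586.  -29.  254.3] F [-0.5  0.4 -1.4] Mo [-0.01  0.02  0.  ] w 38.8 jaw -108.3 untilt ax,ay deg [0.09 0.05] q6 100.0
```

```bash
python3 -m inch '[{"x":0,"y":0,"z":-0.4,"ax":0,"ay":0,"az":0,"jaw":1},{"x":0,"y":0,"z":-0.4,"ax":0,"ay":0,"az":0,"jaw":1},{"x":0,"y":0,"z":-0.4,"ax":0,"ay":0,"az":0,"jaw":1},{"x":0,"y":0,"z":-0.3,"ax":0,"ay":0,"az":0,"jaw":1},{"x":0,"y":0,"z":0,"ax":0,"ay":0,"az":0,"jaw":1}]' >/dev/null; python3 st.py
```

```text
p [585.9 -29.  237.5] F [ 0.8  0.3 -0.8] Mo [ 0.02 -0.03 -0.03] w 38.5 jaw -108.3 untilt ax,ay deg [0.09 0.01] q6 101.0
```

```bash
python3 -m inch '[{"x":0,"y":0,"z":-0.3,"ax":0,"ay":0,"az":0,"jaw":1},{"x":0,"y":0,"z":0,"ax":0,"ay":0,"az":0,"jaw":1}]' >/dev/null; python3 st.py
```

```text
p [585.9 -29.  234.3] F [ 0.6  0.2 -2.2] Mo [ 0.04 -0.03 -0.04] w 38.6 jaw -108.3 untilt ax,ay deg [0.09 0.01] q6 101.0
```

```bash
python3 -m inch '[{"x":0,"y":0,"z":-0.2,"ax":0,"ay":0,"az":0,"jaw":1},{"x":0,"y":0,"z":0,"ax":0,"ay":0,"az":0,"jaw":1}]' >/dev/null; python3 st.py; python3 -m inch '[{"x":0,"y":0,"z":-0.12,"ax":0,"ay":0,"az":0,"jaw":1},{"x":0,"y":0,"z":0,"ax":0,"ay":0,"az":0,"jaw":1}]' >/dev/null; python3 st.py
```

```text
p [586.  -29.  232.3] F [-0.5  0.5 -1. ] Mo [ 0.01  0.02 -0.  ] w 38.7 jaw -108.3 untilt ax,ay deg [0.09 0.03] q6 101.0
p [586.1 -29.  231.2] F [ 0.2  0.8 -0.6] Mo [-0.01  0.01  0.02] w 38.5 jaw -108.3 untilt ax,ay deg [0.1  0.05] q6 101.0
```

```bash
python3 -m inch '[{"x":0,"y":0,"z":-0.12,"ax":0,"ay":0,"az":0,"jaw":1},{"x":0,"y":0,"z":0,"ax":0,"ay":0,"az":0,"jaw":1}]' >/dev/null; python3 st.py; python3 -m inch '[{"x":0,"y":0,"z":-0.1,"ax":0,"ay":0,"az":0,"jaw":1},{"x":0,"y":0,"z":0,"ax":0,"ay":0,"az":0,"jaw":1}]' >/dev/null; python3 st.py
```

```text
p [586.3 -29.1 230.2] F [-0.1 -0.5 -0.2] Mo [ 0.    0.05 -0.01] w 38.5 jaw -108.3 untilt ax,ay deg [0.1  0.09] q6 101.0
p [586.6 -29.1 229.9] F [-1.1 -0.3  1.7] Mo [0.02 0.16 0.  ] w 38.5 jaw -108.3 untilt ax,ay deg [0.1  0.14] q6 101.0
```

It has made contact at the expected seat height, with about 3 N. I'll release and rise.

```bash
python3 -m inch '[{"x":0,"y":0,"z":0,"ax":0,"ay":0,"az":0,"jaw":-0.2},{"x":0,"y":0,"z":0,"ax":0,"ay":0,"az":0,"jaw":-0.2},{"x":0,"y":0,"z":0,"ax":0,"ay":0,"az":0,"jaw":-0.2}]' >/dev/null; python3 st.py;  python3 -m inch '[{"x":0,"y":0,"z":1,"ax":0,"ay":0,"az":0,"jaw":-0.2},{"x":0,"y":0,"z":3,"ax":0,"ay":0,"az":0,"jaw":-0.2},{"x":0,"y":0,"z":4,"ax":0,"ay":0,"az":0,"jaw":-0.2},{"x":-0.5,"y":3,"z":4,"ax":0,"ay":0,"az":0,"jaw":-0.2},{"x":-3,"y":4,"z":0,"ax":0,"ay":0,"az":0,"jaw":-0.2},{"x":-3,"y":4,"z":0,"ax":0,"ay":0,"az":0,"jaw":-0.2},{"x":0,"y":0,"z":0,"ax":0,"ay":0,"az":0,"jaw":-0.2}]' >/dev/null; python3 st.py
python3 - <<'E'
from h import *
import pickle
c=camera("wrist");s,M=tool();pickle.dump((c,s),open("pics/w6.pkl","wb"))
print(s["t"],pix(c,[[585,-28,58],[457,282,6]]))
cv2.imwrite("pics/w6.png",c["pixels"][...,::-1])
E
```

```text
p [586.7 -29.2 230. ] F [ 0.3 -0.  -1.3] Mo [ 0.01 -0.05  0.04] w 51.1 jaw -108.3 untilt ax,ay deg [0.11 0.17] q6 101.0
p [518.8  83.  359.2] F [ 0.7 -0.2  0.7] Mo [-0.02  0.07 -0.05] w 51.2 jaw -108.5 untilt ax,ay deg [-0.02  0.35] q6 112.0
9.25 [[432.30743745  73.26521433]
 [177.89826269 282.42097809]]
```

View pics/w6.png

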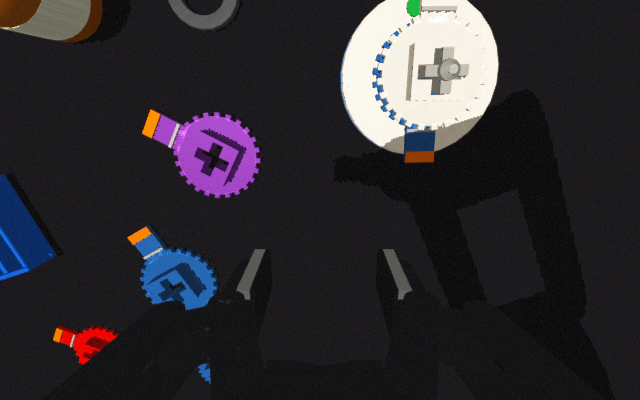

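The white plate is down around the hub at (435,70), with the keys showing through its bore, and the fitted tab is below it at (420,150). The loose blue plate is at (178,280). I'll go over it.

```bash
python3 -m inch '[{"x":-1,"y":4,"z":0,"ax":0,"ay":0.3,"az":8,"jaw":-0.2},{"x":-1,"y":4,"z":-1,"ax":0,"ay":0,"az":8,"jaw":-0.2},{"x":-1,"y":4,"z":-1,"ax":0,"ay":0,"az":7,"jaw":-0.2},{"x":-1.2,"y":4,"z":-1,"ax":0,"ay":0,"az":0,"jaw":-0.2},{"x":-1.2,"y":3,"z":-1,"ax":0,"ay":0,"az":0,"jaw":-0.2},{"x":0,"y":0,"z":0,"ax":0,"ay":0,"az":0,"jaw":-0.2}]' >/dev/null; python3 st.py
python3 - <<'E'
from h import *
c=camera("wrist");p=pix(c,[[457,281,6]])[0];print(p)
print(plate(c,*p,0,True,65))
cv2.imwrite("pics/w7.png",c["pixels"][...,::-1])
E
```

```text
p [467.2 273.6 322.5] F [-0.5 -0.8  0.7] Mo [ 0.02  0.01 -0.02] w 51.3 jaw -85.0 untilt ax,ay deg [-0.03  0.6 ] q6 110.0
[315.53657258 200.1253539 ]Traceback (most recent call last):
  File "<stdin>", line 3, in <module>
  File "h.py", line 25, in plate
    k=min(k,key=lambda i:np.hypot(*(ce[i]-[cu,cv])))
ValueError: min() iterable argument is empty
```

```bash
sed -i 's/(H\[...,2\]>120))\.astype/(H[...,2]>45)).astype/' h.py
python3 - <<'E'
from h import *
c=camera("wrist");p=pix(c,[[457,281,6]])[0]
cv2.imwrite("pics/w7.png",c["pixels"][...,::-1])
print(plate(c,*p,0,True,65))
E
```

```text
Traceback (most recent call last):
  File "h.py", line 25, in plate
    k=min(k,key=lambda i:np.hypot(*(ce[i]-[cu,cv])))
ValueError: min() iterable argument is empty
```

View pics/w7.png

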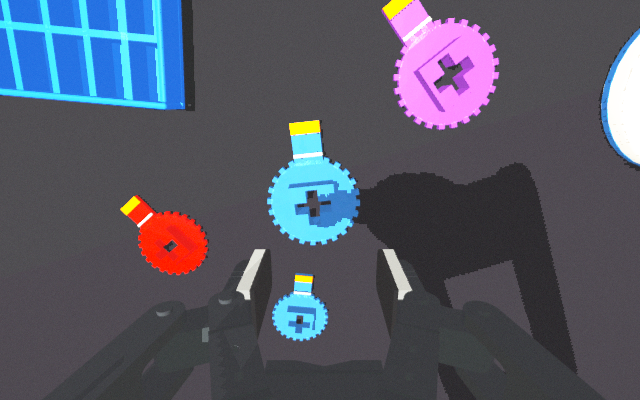

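The exposure is brighter here. The target blue plate is at (313,200) with its stripe, now looking yellow, at (305,128). The small look-alike is at (300,316). I'll widen the hue ranges.

```bash
sed -i 's/H\[...,0\]<22)/H[...,0]<33)/; s/H\[...,0\]>98)/H[...,0]>85)/' h.py
python3 - <<'E'
from h import *
c=camera("wrist")
print(plate(c,314,200,0,True,65), ray(c,[[313,204]],22), telemetry.state()["position"])
E
```

```text
(array([456.37092029, 281.58163219]), np.float64(10.980400533010723), np.float64(68.93324311088755), np.float64(42.36654067857341), 334) [[459.94067537 280.61274012  22.        ]] [469.07100707 270.79939933 324.2327327 ]
```

```bash
python3 -m inch '[{"x":-1.15,"y":1.05,"z":-3,"ax":0,"ay":0.6,"az":6,"jaw":-0.2},{"x":0,"y":0,"z":-4,"ax":0,"ay":0,"az":0,"jaw":-0.2},{"x":0,"y":0,"z":-3.5,"ax":0,"ay":0,"az":0,"jaw":-0.2},{"x":0,"y":0,"z":0,"ax":0,"ay":0,"az":0,"jaw":-0.2}]' >/dev/null; python3 st.py
python3 - <<'E'
from h import *
c=camera("wrist");p=pix(c,[[457,281,6],[457,281,22]]);print(p);print(plate(c,*p[0],0,True,110))
E
```

```text
p [462.5 276.6 221.7] F [-0.5 -0.4 -0.6] Mo [-0.01  0.02  0.03] w 51.2 jaw -79.3 untilt ax,ay deg [-0.19  0.68] q6 105.0
[[316.70923522 240.13448847]
 [316.10636219 251.3649931 ]]
(array([456.66854746, 281.67242783]), np.float64(177.48922715943462), np.float64(82.04594451706139), np.float64(42.2168744417056), 484)
```

```bash
python3 -m inch '[{"x":-0.55,"y":0.5,"z":-1,"ax":-0.2,"ay":0.7,"az":0.3,"jaw":-0.2},{"x":0,"y":0,"z":-1,"ax":0,"ay":0,"az":0,"jaw":-0.2},{"x":0,"y":0,"z":0,"ax":0,"ay":0,"az":0,"jaw":-0.2}]' >/dev/null; python3 st.py
```

```text
p [461.4 282.  209.2] F [ 0.2 -1.2 -0.1] Mo [ 0.05 -0.04 -0.02] w 51.3 jaw -79.2 untilt ax,ay deg [-0.26  0.55] q6 105.0
```

```bash
python3 -m inch '[{"x":-0.45,"y":0,"z":-0.9,"ax":-0.3,"ay":0.6,"az":0,"jaw":-0.2},{"x":0,"y":0,"z":-0.3,"ax":0,"ay":0,"az":0,"jaw":-0.2},{"x":0,"y":0,"z":0,"ax":0,"ay":0,"az":0,"jaw":-0.2}]' >/dev/null; python3 st.py; python3 -m inch '[{"x":0,"y":0,"z":-0.5,"ax":0,"ay":0,"az":0,"jaw":-0.2},{"x":0,"y":0,"z":0,"ax":0,"ay":0,"az":0,"jaw":-0.2}]' >/dev/null; python3 st.py
```

```text
p [457.5 282.6 198.5] F [-0.2 -1.   0.1] Mo [-0.03  0.    0.05] w 51.4 jaw -79.2 untilt ax,ay deg [-0.02  0.08] q6 105.0
p [457.5 282.8 193.3] F [ 0.3  0.  -0.6] Mo [-0.   -0.01  0.04] w 51.0 jaw -79.2 untilt ax,ay deg [-0.03  0.1 ] q6 105.0
```

```bash
python3 -m inch '[{"x":0,"y":-0.1,"z":-0.7,"ax":0,"ay":0,"az":0,"jaw":-0.2},{"x":0,"y":0,"z":-0.4,"ax":0,"ay":0,"az":0,"jaw":-0.2},{"x":0,"y":0,"z":0,"ax":0,"ay":0,"az":0,"jaw":-0.2}]' >/dev/null; python3 st.py; python3 -m inch '[{"x":0,"y":0,"z":-0.3,"ax":0,"ay":0,"az":0,"jaw":-0.2},{"x":0,"y":0,"z":0,"ax":0,"ay":0,"az":0,"jaw":1},{"x":0,"y":0,"z":0,"ax":0,"ay":0,"az":0,"jaw":1},{"x":0,"y":0,"z":0,"ax":0,"ay":0,"az":0,"jaw":1}]' 60 >/dev/null; python3 st.py
```

```text
p [457.6 281.7 181.4] F [-0.2 -0.4  0.8] Mo [-0.03  0.05  0.01] w 51.4 jaw -79.2 untilt ax,ay deg [-0.03  0.12] q6 105.0
p [457.7 281.4 178.3] F [ 0.1  1.3 -2.1] Mo [ 0.    0.03 -0.05] w 38.8 jaw -79.2 untilt ax,ay deg [0.01 0.1 ] q6 105.0
```

```bash
python3 -m inch '[{"x":0,"y":0,"z":3,"ax":0,"ay":0,"az":0,"jaw":1},{"x":0,"y":0,"z":5,"ax":0,"ay":0,"az":0,"jaw":1},{"x":0,"y":0,"z":5,"ax":0,"ay":0,"az":8,"jaw":1},{"x":1,"y":-3,"z":2,"ax":0,"ay":0,"az":8,"jaw":1},{"x":1,"y":-3,"z":0,"ax":0,"ay":0,"az":8,"jaw":1},{"x":1,"y":-3,"z":0,"ax":0,"ay":0,"az":8,"jaw":1},{"x":1,"y":-2,"z":0,"ax":0,"ay":0,"az":8,"jaw":1},{"x":1,"y":-2,"z":0,"ax":0,"ay":0,"az":8,"jaw":1}]' >/dev/null; python3 st.py;python3 -m inch '[{"x":0,"y":-1,"z":0,"ax":0,"ay":0,"az":8.5,"jaw":1},{"x":0,"y":-1,"z":0,"ax":0,"ay":0,"az":8.5,"jaw":1},{"x":0,"y":-1,"z":0,"ax":0,"ay":0,"az":8.5,"jaw":1},{"x":0,"y":-1,"z":0,"ax":0,"ay":0,"az":8.5,"jaw":1},{"x":0,"y":-1,"z":0,"ax":0,"ay":0,"az":8.5,"jaw":1},{"x":0,"y":-1,"z":0,"ax":0,"ay":0,"az":8.5,"jaw":1},{"x":0,"y":-1,"z":0,"ax":0,"ay":0,"az":8.5,"jaw":1},{"x":0,"y":-1,"z":0,"ax":0,"ay":0,"az":8.5,"jaw":1}]' >/dev/null; python3 st.py
```

```text
p [504.9 148.5 333.3] F [ 0.3  0.6 -1.8] Mo [-0.04 -0.01  0.02] w 38.9 jaw -29.1 untilt ax,ay deg [0.29 0.4 ] q6 40.0
p [504.9  63.1 331.5] F [-0.3  0.1 -1.4] Mo [-0.01  0.07 -0.  ] w 38.8 jaw 39.7 untilt ax,ay deg [-0.25  0.3 ] q6 -38.0
```

```bash
python3 -m inch '[{"x":2,"y":-2.2,"z":0,"ax":-0.2,"ay":0.3,"az":8,"jaw":1},{"x":2,"y":-2.2,"z":0,"ax":0,"ay":0,"az":8,"jaw":1},{"x":2,"y":-2.2,"z":0,"ax":0,"ay":0,"az":8,"jaw":1},{"x":2,"y":-2.2,"z":-1,"ax":0,"ay":0,"az":7.5,"jaw":1},{"x":0,"y":0,"z":-1,"ax":0,"ay":0,"az":0,"jaw":1},{"x":0,"y":0,"z":0,"ax":0,"ay":0,"az":0,"jaw":1}]' >/dev/null; python3 st.py
```

```text
p [586.4 -29.2 309.3] F [-1.3  1.2 -0.8] Mo [0.02 0.04 0.03] w 38.8 jaw 72.7 untilt ax,ay deg [-0.05 -0.16] q6 -81.0
```

```bash
python3 -m inch '[{"x":0,"y":0,"z":-1,"ax":0,"ay":-0.15,"az":-0.8,"jaw":1},{"x":0,"y":0,"z":-1,"ax":0,"ay":0,"az":0,"jaw":1},{"x":0,"y":0,"z":-0.4,"ax":0,"ay":0,"az":0,"jaw":1},{"x":0,"y":0,"z":0,"ax":0,"ay":0,"az":0,"jaw":1}]' >/dev/null; python3 st.py
python3 - <<'E'
from h import *
c=camera("scene");p=pix(c,[[585,-29,100]])[0].astype(int);i=c["pixels"][p[1]-60:p[1]+60,p[0]-80:p[0]+80,::-1]
cv2.imwrite("pics/s8.png",cv2.resize(i,None,fx=4,fy=4,interpolation=cv2.INTER_CUBIC))
E
```

```text
p [584.8 -26.9 283. ] F [ 0.6  0.  -1.6] Mo [-0.03 -0.    0.04] w 38.4 jaw 71.7 untilt ax,ay deg [-0.09 -0.09] q6 -79.0
```

View pics/s8.png

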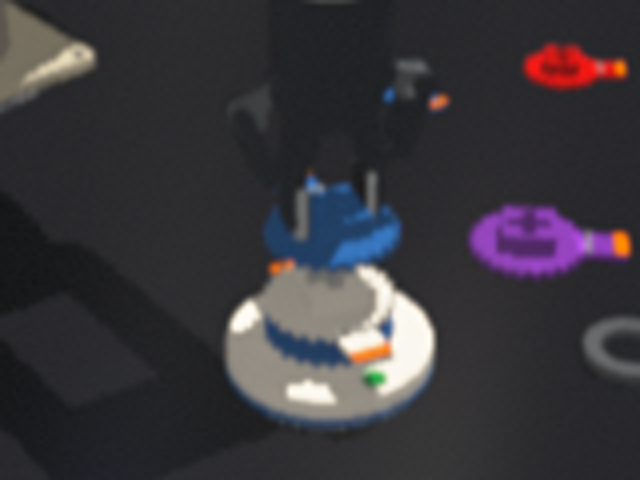

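The white plate is home with its tab on the green-dot side, and the blue plate hangs above the hub with its tab on the far side. I'll correct the drift and lower in steps.

```bash
python3 -m inch '[{"x":0.1,"y":-0.2,"z":-0.1,"ax":0,"ay":0,"az":0,"jaw":1},{"x":0,"y":0,"z":0,"ax":0,"ay":0,"az":0,"jaw":1}]' >/dev/null; python3 st.py;python3 -m inch '[{"x":0,"y":0,"z":-0.3,"ax":0,"ay":0,"az":0,"jaw":1},{"x":0,"y":0,"z":0,"ax":0,"ay":0,"az":0,"jaw":1}]' >/dev/null; python3 st.py
```

```text
p [586.  -28.6 283.1] F [-0.4  0.2 -1.4] Mo [ 0.02 -0.02  0.  ] w 38.6 jaw 71.8 untilt ax,ay deg [-0.08 -0.01] q6 -80.0
p [586.3 -28.7 280.7] F [ 0.4  0.3 -2.2] Mo [-0.    0.02  0.01] w 38.6 jaw 71.8 untilt ax,ay deg [-0.07  0.06] q6 -80.0
```

```bash
python3 -m inch '[{"x":0,"y":0,"z":-0.3,"ax":0,"ay":0,"az":0,"jaw":1},{"x":0,"y":0,"z":0,"ax":0,"ay":0,"az":0,"jaw":1}]' >/dev/null; python3 st.py;python3 -m inch '[{"x":0,"y":0,"z":-0.3,"ax":0,"ay":0,"az":0,"jaw":1},{"x":0,"y":0,"z":0,"ax":0,"ay":0,"az":0,"jaw":1}]' >/dev/null; python3 st.py
```

```text
p [586.5 -28.7 277.7] F [-0.8 -0.5 -1.9] Mo [-0.01  0.02 -0.04] w 38.8 jaw 71.8 untilt ax,ay deg [-0.07  0.09] q6 -80.0
p [586.6 -28.8 274.7] F [-1.  -0.6 -1.5] Mo [-0.08  0.11 -0.02] w 38.8 jaw 71.7 untilt ax,ay deg [-0.05  0.12] q6 -80.0
```

```bash
python3 -m inch '[{"x":0,"y":0,"z":-0.3,"ax":0,"ay":0,"az":0,"jaw":1},{"x":0,"y":0,"z":0,"ax":0,"ay":0,"az":0,"jaw":1}]' >/dev/null; python3 st.py;python3 -m inch '[{"x":0,"y":0,"z":-0.2,"ax":0,"ay":0,"az":0,"jaw":1},{"x":0,"y":0,"z":0,"ax":0,"ay":0,"az":0,"jaw":1}]' >/dev/null; python3 st.py
```

```text
p [587.1 -29.  272.8] F [-1.7 -0.8  3.5] Mo [-0.05  0.3  -0.01] w 38.3 jaw 71.7 untilt ax,ay deg [-0.03  0.23] q6 -80.0
p [587.6 -29.1 272.4] F [-3.1  0.3  4.9] Mo [0.03 0.43 0.05] w 38.7 jaw 71.7 untilt ax,ay deg [-0.01  0.34] q6 -80.0
```

The contact pushes towards -x on the pilot, so the plate is about 2 mm too far in +x. I'll ease up a little and shift.

```bash
python3 -m inch '[{"x":-0.1,"y":0,"z":0.2,"ax":0,"ay":0.3,"az":0,"jaw":1},{"x":-0.1,"y":0,"z":0,"ax":0,"ay":0,"az":0,"jaw":1},{"x":0,"y":0,"z":0,"ax":0,"ay":0,"az":0,"jaw":1}]' >/dev/null; python3 st.py;python3 -m inch '[{"x":0,"y":0,"z":-0.3,"ax":0,"ay":0,"az":0,"jaw":1},{"x":0,"y":0,"z":0,"ax":0,"ay":0,"az":0,"jaw":1}]' >/dev/null; python3 st.py
```

```text
p [585.5 -29.  274.4] F [-0.6  0.4 -0.9] Mo [ 0. -0. -0.] w 38.3 jaw 71.7 untilt ax,ay deg [-0.03  0.04] q6 -80.0
p [585.7 -28.9 271.6] F [-0.3  0.2  0.1] Mo [0.03 0.16 0.06] w 38.8 jaw 71.7 untilt ax,ay deg [-0.03  0.08] q6 -80.0
```

```bash
python3 -m inch '[{"x":-0.1,"y":0,"z":0,"ax":0,"ay":0,"az":0,"jaw":1},{"x":0,"y":0,"z":-0.2,"ax":0,"ay":0,"az":0,"jaw":1},{"x":0,"y":0,"z":0,"ax":0,"ay":0,"az":0,"jaw":1}]' >/dev/null; python3 st.py;python3 -m inch '[{"x":0,"y":0,"z":-0.2,"ax":0,"ay":0,"az":0,"jaw":1},{"x":0,"y":0,"z":0,"ax":0,"ay":0,"az":0,"jaw":1}]' >/dev/null; python3 st.py
```

```text
p [583.9 -28.7 267.9] F [-0.7 -0.2 -0.4] Mo [ 0.1  -0.   -0.04] w 38.9 jaw 71.8 untilt ax,ay deg [-0.06 -0.06] q6 -80.0
p [583.7 -28.7 265.1] F [ 0.6  1.  -1.4] Mo [ 0.06 -0.02 -0.  ] w 38.5 jaw 71.8 untilt ax,ay deg [-0.07 -0.12] q6 -80.0
```

It is past the key tops (87 mm) without force. I'll lower to the 74 mm seat.

```bash
python3 -m inch '[{"x":0,"y":0,"z":-0.3,"ax":0,"ay":0,"az":0,"jaw":1},{"x":0,"y":0,"z":-0.3,"ax":0,"ay":0,"az":0,"jaw":1},{"x":0,"y":0,"z":0,"ax":0,"ay":0,"az":0,"jaw":1}]' >/dev/null; python3 st.py;python3 -m inch '[{"x":0,"y":0,"z":-0.25,"ax":0,"ay":0,"az":0,"jaw":1},{"x":0,"y":0,"z":0,"ax":0,"ay":0,"az":0,"jaw":1}]' >/dev/null; python3 st.py
```

```text
p [583.6 -28.7 258.2] F [-1.3  0.3 -2. ] Mo [ 0.08 -0.07  0.01] w 38.7 jaw 71.7 untilt ax,ay deg [-0.07 -0.15] q6 -80.0
p [583.5 -28.7 255.4] F [-0.2  0.2 -1.3] Mo [-0.02  0.04  0.02] w 38.7 jaw 71.8 untilt ax,ay deg [-0.07 -0.16] q6 -80.0
```

```bash
python3 -m inch '[{"x":0.05,"y":0,"z":-0.2,"ax":0,"ay":-0.1,"az":0,"jaw":1},{"x":0,"y":0,"z":0,"ax":0,"ay":0,"az":0,"jaw":1}]' >/dev/null; python3 st.py;python3 -m inch '[{"x":0,"y":0,"z":-0.1,"ax":0,"ay":0,"az":0,"jaw":1},{"x":0,"y":0,"z":0,"ax":0,"ay":0,"az":0,"jaw":1}]' >/dev/null; python3 st.py
```

```text
p [584.1 -28.7 253.3] F [-0.2  0.8 -1.6] Mo [ 0.08 -0.02 -0.02] w 38.6 jaw 71.7 untilt ax,ay deg [-0.08 -0.05] q6 -80.0
p [584.1 -28.6 252.3] F [-0.8  0.8 -1.6] Mo [0.08 0.02 0.03] w 38.4 jaw 71.8 untilt ax,ay deg [-0.08 -0.04] q6 -80.0
```

```bash
python3 -m inch '[{"x":0,"y":0,"z":-0.1,"ax":0,"ay":0,"az":0,"jaw":1},{"x":0,"y":0,"z":0,"ax":0,"ay":0,"az":0,"jaw":1}]' >/dev/null; python3 st.py;python3 -m inch '[{"x":0,"y":0,"z":-0.1,"ax":0,"ay":0,"az":0,"jaw":1},{"x":0,"y":0,"z":0,"ax":0,"ay":0,"az":0,"jaw":1}]' >/dev/null; python3 st.py
```

```text
p [584.3 -28.6 251.6] F [-0.1  0.1  0. ] Mo [ 0.11  0.17 -0.03] w 38.5 jaw 71.8 untilt ax,ay deg [-0.07 -0.01] q6 -80.0
p [584.6 -28.7 251.2] F [-0.9  0.6  0.4] Mo [ 0.04  0.26 -0.03] w 38.6 jaw 71.8 untilt ax,ay deg [-0.06  0.04] q6 -80.0
```

Contact again at the seat height. Release and retreat.

```bash
python3 -m inch '[{"x":0,"y":0,"z":0,"ax":0,"ay":0,"az":0,"jaw":-0.2},{"x":0,"y":0,"z":0,"ax":0,"ay":0,"az":0,"jaw":-0.2},{"x":0,"y":0,"z":0,"ax":0,"ay":0,"az":0,"jaw":-0.2}]' >/dev/null; python3 st.py;  python3 -m inch '[{"x":0,"y":0,"z":1,"ax":0,"ay":0,"az":0,"jaw":-0.2},{"x":0,"y":0,"z":3,"ax":0,"ay":0,"az":0,"jaw":-0.2},{"x":0,"y":0,"z":4,"ax":0,"ay":0,"az":0,"jaw":-0.2},{"x":-2,"y":-3,"z":4,"ax":0,"ay":0,"az":0,"jaw":-0.2},{"x":-4,"y":-4,"z":0,"ax":0,"ay":0,"az":0,"jaw":-0.2},{"x":-4,"y":-4,"z":0,"ax":0,"ay":0,"az":0,"jaw":-0.2},{"x":-4,"y":-4,"z":0,"ax":0,"ay":0,"az":0,"jaw":-0.2},{"x":0,"y":0,"z":0,"ax":0,"ay":0,"az":0,"jaw":-0.2}]' >/dev/null; python3 st.py
python3 - <<'E'
from h import *
c=camera("top");P=cloud(c);p=pix(c,[[585,-28,80]])[0];print(telemetry.state()["t"],p)
x=P.reshape(-1,3)
r=np.hypot(x[:,0]-585,x[:,1]+28);a=np.degrees(np.arctan2(x[:,1]+28,x[:,0]-585))
for n,lo,hi,z0,z1 in(("blue ring",26,38,70,90),("collar",15,19,84,110)):
    k=(r>lo)&(r<hi)&(x[:,2]>z0)&(x[:,2]<z1);A=np.c_[x[k,:2]-[585,-28],np.ones(k.sum())];co=np.linalg.lstsq(A,x[k,2],rcond=None)[0];print(n,k.sum(),np.median(x[k,2]),"plane tilt",co[:2])
for t in(161.8,-18.2):
    k=(r>48)&(r<68)&(abs((a-t+180)%360-180)<8);print("tab",t,np.round(np.sort(x[k,2]),0))
s=c["pixels"][int(p[1])-45:int(p[1])+45,int(p[0])-60:int(p[0])+60,::-1]
s2=camera("scene");q=pix(s2,[[585,-28,60]])[0].astype(int);s2=s2["pixels"][q[1]-45:q[1]+45,q[0]-60:q[0]+60,::-1]
cv2.imwrite("pics/f9.png",cv2.resize(np.vstack([s,s2]),None,fx=3.3,fy=3.3,interpolation=cv2.INTER_CUBIC))
E
```

```text
p [584.8 -28.9 251.5] F [ 0.1  1.  -0. ] Mo [0.02 0.02 0.  ] w 51.2 jaw 71.8 untilt ax,ay deg [-0.04  0.11] q6 -80.0
p [ 453.9 -166.8  377.9] F [ 1.7 -0.6  0.5] Mo [ 0.02 -0.    0.04] w 51.3 jaw 72.0 untilt ax,ay deg [0.25 0.36] q6 -98.0
19.25 [311.63304724 200.76053579]
blue ring 342 80.07252113731508 plane tilt [-0.00422481  0.00594872]
collar 60 95.82572656070019 plane tilt [-0.01415159  0.01198593]
tab 161.8 [77. 77. 78. 78. 78. 78. 78. 79. 79. 79. 79. 79. 79. 79. 79. 80. 80. 80.
 80. 80. 80. 80. 80. 80. 80. 80. 81. 81. 81. 81. 81. 81. 81. 81. 81. 81.
 81. 81. 81. 82. 82. 82. 82. 83. 83. 83. 83. 84. 84.]
tab -18.2 [54. 54. 55. 56. 57. 57. 58. 58. 58. 58. 58. 58. 58. 58. 58. 58. 58. 58.
 58. 58. 58. 59. 59. 59. 59. 59. 59. 59. 59. 59. 59. 59. 59. 59. 59. 59.
 60. 60. 60. 60. 60. 60. 60. 61. 61. 62.]
```

View pics/f9.png

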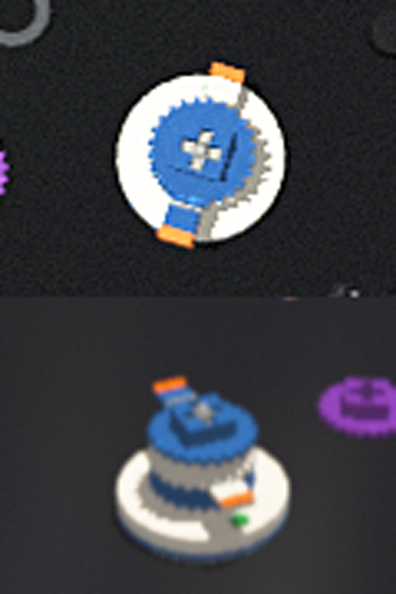

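The blue ring top measures 80 mm (80 expected), the white tab top 58–59 mm (58 expected), and both are level. The tabs are opposite each other and the gripper is clear, so I'm handing the job in.

```bash
python3 -c "
from workcell import finish_job
print(finish_job())"
```

```text
the job is handed in; nothing more can be done
None
```

Both plates are on the hub, let go and fully home by my measurements. I handed the job in at about 19 s of the 67 s; no verdict is reported.

- **White plate:** it went on first with its tab on the green-dot side, opposite the fitted tab. The teeth went in at the angle seen in the camera, with almost no force. I released it after about 3 N of contact at the seat.
- **Blue plate:** it went on second, turned so its tab lies over the first blue one's. It touched the hub's pilot (round nose) about 2 mm off-centre at about 6 N. I backed off, shifted it and lowered it home.
- **Last checks:**

| Check | Measured | Expected |
|---|---|---|
| Blue ring top | 80 mm | 80 mm |
| White tab top | 58–59 mm | 58 mm |
| Blue ring tilt | under 0.01 rad | under 0.07 rad |

- **Tabs and gripper:** both tabs were found at their intended angles, about 18° off the world x axis. The gripper was well clear.
- **Disagreement:** the two camera estimates of the hub centre differed by 2–4 mm. The pilot centred the plates, and I did not measure their final centring separately.
- **Not measured:** I did not measure the bystanders afterwards. The arm never went near them, and no stray forces showed.

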